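# Hold the linisher's tension lever down for a belt change

## Task

A new belt is about to be slipped over the drums of the linisher, but a felt polishing wheel has been left under its spring-loaded tension lever. Lift the wheel out, lay it flat and wholly on the blue mat without dropping it and let go of it, then press the red-handled lever fully down on its stop and keep it there: the program finishes while the robot is still holding the lever down. Leave the two cups and the bar of polishing compound where they stand.

Things in the scene. Friction and masses are not known exactly. Their poses are not given: they have to be found in the camera images.
- linisher: Green bench belt linisher, belt off, fixed, 230 mm high. Origin on the bench under the lever's pivot at its idler end. Its body lies along its own +y (y 25 to 410 mm, x -125 to +90 mm; motor to x = 290 mm), z up; the lever points along its -y in the plane x = 0. The idler drum (64 mm dia, 100 mm long, axis 165 mm up) sits over the pivot, reaches to y = -32 mm and draws in as the lever goes down.
- lever_pivot (a point): Pivot of the tension lever, 75 mm above the bench, over the linisher's origin; the lever turns about the linisher's x axis.
- lever_grip (a point): Point on the axis of the lever's red grip, 155 mm from the pivot; runs on an arc, 128 mm above the bench at rest, 37 mm on the stop. Grip: round, 26 mm dia, 110 to 200 mm from the pivot along the lever; before it a steel bar 12 mm wide, 22 mm high. About 7 N down here starts the lever, about 14 N holds it on its stop; a spring returns it if let go.
- tension_lever (a joint): Lever angle in rad: 0 at rest (lever points 0.35 rad above level), grows as the outer end is pushed down, 0.60 on its stop (0.25 rad below level). With the wheel beneath, it stops short.
- wheel: Cream hard felt polishing wheel (stiff), lying flat: 180 mm dia, 50 mm thick, about 0.7 kg. Origin at the centre of its underside, z up. It lies on the +x or the -x side of the lever (linisher's axes), its axis 72 to 84 mm from the lever's plane and 115 to 145 mm out from the pivot, so its rim is below the lever: draw it sideways from under the lever before raising it.
- wheel_sleeve (a point): Middle of the round steel sleeve to grip on the wheel's axis, 77 mm above its underside: 34 mm dia, standing 42 mm up (56 to 98 mm above the underside) from a flange of 76 mm dia on the wheel's top. Fingers that close along the lever's direction have most room beside the lever.
- mat: Blue mat fixed to the bench, 290 x 290 mm, 6 mm thick. Origin at the centre of its underside, x and y along its sides. The wheel goes on its middle.
- cup_a: Bright spun steel cup, 72 mm dia, 95 mm high, open top, origin at the centre of its underside; stands on the other side of the lever from the wheel, 72 to 84 mm from the lever's centre plane. Not to be moved.
- cup_b: Second cup just like it, beyond the mat. Not to be moved.
- compound_bar: Brick-red bar of polishing compound, 50 x 160 x 45 mm, origin at the centre of its underside. Not to be moved.
Things that resemble listed ones, but are neither listed nor needed, are in the scene too. Of the things like the wheel, leave any that is orange or turquoise; of the rest the smaller one is meant.

How it is judged (in metres and radians):
On the way, in this order (a step that is already met when the one before it is completed fails the run):
1. the wheel lies flat and wholly on the mat, let go (x of wheel in the frame of mat between -0.06 and 0.06 m and y of wheel in the frame of mat between -0.06 and 0.06 m and height (world z) of wheel below 0.012 m and angle between wheel's own z axis and vertical below 0.08 rad and linear speed of wheel below 0.03 m/s and contact force between wheel and the arm below 0.5 N and contact force between wheel and the fingers below 0.5 N), for 0.3 s.
2. the lever is pressed fully down and kept there for a second (value of joint tension_lever above 0.54 rad and (contact force between linisher and the fingers above 3 N or contact force between linisher and the arm above 3 N)), for 1 s.
At the end, for the whole second after the job is handed in: The robot still presses the lever (contact over 3 N), which stands within 0.06 rad of its stop (above 0.54 of 0.60 rad), while the wheel lies at rest flat on the mat (tilt under 0.08 rad, centre within 60 mm of the mat's centre along each of its sides), untouched by the robot (all of step 1 and all of step 2); the arm keeps its last pose, push and grip.
It fails at once if cup_a is shifted by more than 30 mm or tipped (distance of cup_a from where it was at the start of the episode above 0.03 m or angle between cup_a's own z axis and vertical above 0.35 rad).
It fails at once if cup_b is shifted by more than 30 mm or tipped (distance of cup_b from where it was at the start of the episode above 0.03 m or angle between cup_b's own z axis and vertical above 0.35 rad).
It fails at once if compound_bar is shifted by more than 30 mm or tipped (distance of compound_bar from where it was at the start of the episode above 0.03 m or angle between compound_bar's own z axis and vertical above 0.35 rad).
It fails at once if the wheel is dropped: it falls free from more than 25 mm above the mat (height (world z) of wheel above 0.031 m and contact force between wheel and anything else below 0.05 N).
It also fails if it takes over 61 s, if anything falls off the work surface, if the arm or the gripper's body presses on something with over 40 N, if the wrist force passes 120 N, or if a joint passes its speed limit or range.

## Robot

A 6-joint arm with a two-finger parallel gripper is mounted at the origin on the work surface. World frame = base frame: x ahead of the robot, y to its left, z up, the work surface at z = 0. Lengths are in m, angles in degrees, forces in N, time in s.
With the tool pointing down it reaches from about 0.3 to 0.75 m from the base axis. Payload 8.5 kg.
Tool frame: the origin (TCP) lies on the centre line of the jaws, within the pads' length; the fingertips stand 14 mm ahead of it and the grasp point (between the pads) lies 5 mm behind it; z points along the fingers, x is the direction in which the jaws open and shut, and the axes are right-handed (so a half turn about z gives the same grasp; the last joint's range is limited). The gripper opens to 85 mm and grips with 20 to 120 N. Pads are 22 mm wide; open, the fingers measure 114 mm over their backs; the gripper's body (76 mm by 85 mm) begins 54 mm behind the grasp point. The pads swing forward as they close: fully open they stand 13 mm farther back than shut.
Start: joints at [-84.013, 21.807, 74.336, -0, 83.858, -12.336], TCP at [0.173, -0.522, 0.225] pointing down, gripper open.
Joint ranges: [-178.18, 178.18], [-50.72, 133.34], [12.68, 142.11], [-81.47, 261.47], [9.98, 163.14], [-165.26, 165.26]. Speed limits (degrees/s): [136.94, 136.94, 180, 180, 180, 180].

## Interface

Orientations are given as a 3x3 rotation matrix whose columns are the frame's x, y, z axes.
In Python, from rig import * gives the robot as it stands.
- The arm moves only by the shell command python3 -m crank 'ROWS' [FORCE]. ROWS is JSON, one flat list of numbers, 7 for each row, row after row: the turn, a rotation vector about the world's x, y, z in rad, then the shift along the world's x, y, z in m, then the opening in per cent of the stroke, from 0 (shut) to 100 (fully open). A call has 1 to 20 rows; each row shifts and turns the commanded pose from where the row before left it; what a row does not reach is not made up. A row lasts 1/10 s, in which the tool goes at most 50 mm and 8.59 degrees, less where a joint would pass 70% of its speed; a pose out of reach is approached as far as the arm can. A call is refused whole if a number of a shift passes 0.05 or a number of a turn 0.15, either way. A call with a gripper value outside its range is refused whole. The fingers move at their own pace and stop on an object; FORCE is the grip in N (left out, the last holds). Time passes only in rows, so rows that do not move let the fingers close. It gives the time, the measured TCP pose, the force and the opening at its end, in the units of the state.
- observe(): the state, without advancing time (a new reading comes with each control period).
- get_image(name): name is "side" or "top"; returns a dict with "frame" (480x640x3 uint8, red, green, blue), "fov_y" (degrees; the focal length in pixels is half the picture's height over the tangent of half this angle, whatever the lens; pixels are square), "cx", "cy" (the principal point, pixels), "world_to_cam" (4x4, takes a point from world to camera coordinates). Camera axes: x right, y up, looking along -z (the intrinsics and any distortion apply to the point x, -y, -z); pixel columns grow to the right and rows downward; lengths in m; the calibration is good to about 2 mm. A picture is of the moment at which its call begins. There is no depth.
- close_job(): hands the job in, once; it reports no verdict.
The state is a dict: "time_s": time; "q": joint angles; "qvel": joint speeds; "joint_efforts": joint torques, N m; "position": TCP position; "tool_rot": TCP orientation; "ft_force": force on the tool from outside, world axes, zero at the start; "wrist_torque": the same for the moment, N m; "grip_width": finger opening in m.
Only numpy, scipy, OpenCV 4.12 (cv2) and the standard library are available. Lean on these libraries where they do the work, as an engineer would, in place of code of your own. Each camera call takes 0.05 s, during which the arm holds its last target. There are 200 camera calls.

## Working session

There is one attempt and no reset: what is moved stays moved. The work goes in short steps, Python scripts to look and compute and a shell command to move; the robot and the scene stay as the last step left them, time stands still between calls to the robot, and variables do not carry over. Pictures are saved under pics/ and viewed, about 8 in all and at most 12, crops included, and the job is handed in when it is done.

```bash
ls; mkdir -p pics
python3 - <<'E'
from rig import *
import cv2, numpy as np
for n in("top","side"):
    d=get_image(n); cv2.imwrite(f"pics/{n}0.png",d["frame"][:,:,::-1])
    print(n,d["fov_y"],d["cx"],d["cy"],np.round(d["world_to_cam"],4).tolist(),[k for k in d])
s=observe();print(s["position"],s["tool_rot"],s["grip_width"],s["time_s"])
E
```

```text
pics
top 45.547016166392666 312.533255613743 239.40885638535153 [[0.0276, -0.9994, 0.0223, -0.0211], [0.9936, 0.0299, 0.1086, -0.5186], [-0.1092, 0.0192, 0.9938, -1.2149], [0.0, 0.0, 0.0, 1.0]] ['frame', 'fov_y', 'cx', 'cy', 'world_to_cam']
side 55.62853747441506 322.9561131889556 247.07849486006126 [[-0.5869, -0.8096, 0.0021, 0.2948], [0.6212, -0.4487, 0.6425, -0.3694], [-0.5192, 0.3784, 0.7663, -1.014], [0.0, 0.0, 0.0, 1.0]] ['frame', 'fov_y', 'cx', 'cy', 'world_to_cam']
[ 0.17288437 -0.52183289  0.22466797] [[ 3.14373179e-01 -9.49299470e-01 -1.46724567e-04]
 [-9.49298590e-01 -3.14373092e-01  1.32174995e-03]
 [-1.30086278e-03 -2.76237309e-04 -9.99999116e-01]] 0.08558421733474718 0.1
```

View pics/top0.png

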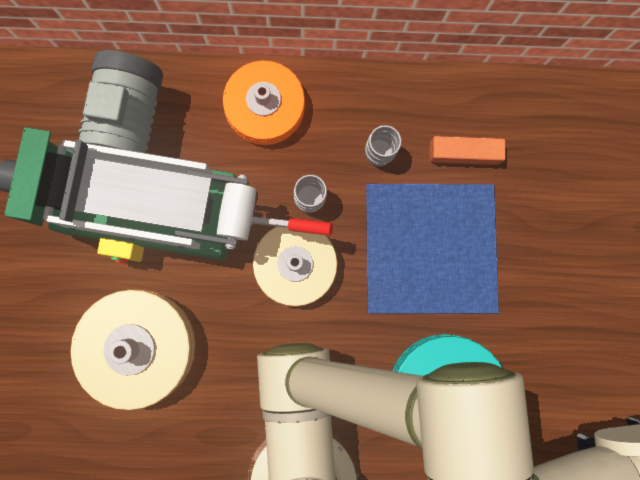

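View pics/side0.png

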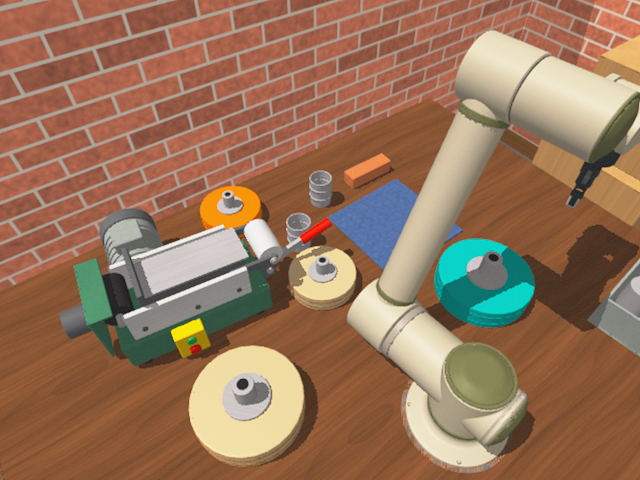

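Things like the wheel (top image): small cream (295,264), large cream (130,350), orange (263,100), turquoise (447,375). By the description I choose the small cream one under the lever; cup_a is at (310,195), cup_b at (383,147), the bar at (468,151) and the mat centre near (432,248). One close crop of each view follows.

Run:
```python
import cv2, numpy as np
a=cv2.imread("pics/top0.png")[160:320,220:360]; b=cv2.imread("pics/side0.png")[205:315,235:375]
a=cv2.resize(a,None,fx=3.6,fy=3.6,interpolation=cv2.INTER_CUBIC)[:576]
b=cv2.resize(b,(504//2,396//2)) if 0 else b
cv2.imwrite("pics/c1.png",a)
```

```text
(no output)
```

View pics/c1.png

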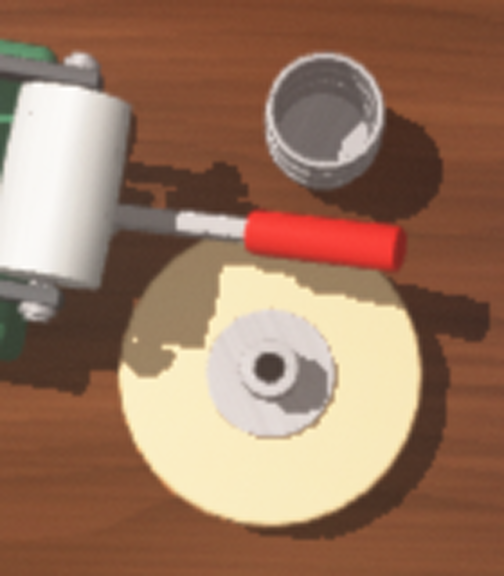

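```bash
cat > h.py <<'E'
from rig import *
import numpy as np, cv2
def ray(d,u,v,z):
    f=240/np.tan(np.radians(d["fov_y"]/2)); M=np.array(d["world_to_cam"]); R,t=M[:3,:3],M[:3,3]
    c=-R.T@t; r=R.T@np.array([(u-d["cx"])/f,-(v-d["cy"])/f,-1]); return c+r*(z-c[2])/r[2]
def proj(d,p):
    f=240/np.tan(np.radians(d["fov_y"]/2)); M=np.array(d["world_to_cam"]); q=M[:3,:3]@p+M[:3,3]
    return d["cx"]-f*q[0]/q[2], d["cy"]+f*q[1]/q[2]
E
python3 - <<'E'
from h import *
t=get_image("top"); s=get_image("side"); print(t.keys())
c=lambda u,v:(220+u/3.6,160+v/3.6)
def P(n,u,v,z):
    p=ray(t,u,v,z); print(n,np.round(p,4),"side px",np.round(proj(s,p),1)); return p
P("sleeve",*c(269,367),.098);P("flange",*c(271.5,373),.056)
a=P("g110",*c(247,238),.1127);b=P("g200",*c(398,248),.1436)
P("top-left rim",*c(118,373),.05);P("right rim",*c(422,373),.05);P("bot",*c(270,525),.05)
m=[P("mat",u,v,.006) for u,v in((367,184),(495,183.5),(498,313),(368.5,314))];print(np.mean(m,0))
P("cupa",*c(325,110),.095);P("cupb",385,142,.095)
P("bar",433,137,.045);P("bar",504,140,.045)
d=(b-a)[:2];d/=np.linalg.norm(d);print("lever dir",d,np.degrees(np.arctan2(d[1],d[0])),np.linalg.norm((b-a)[:2]))
print("pivot",a[:2]-d*.11*np.cos(.35))
E
```

```text
dict_keys(['frame', 'fov_y', 'cx', 'cy', 'world_to_cam'])
sleeve [0.464  0.0303 0.098 ] side px [322.2 259.5]
flange [0.4634 0.0292 0.056 ] side px [322.7 269.3]
g110 [0.5354 0.0448 0.1127] side px [301.7 241.1]
g200 [ 0.5283 -0.039   0.1436] side px [329.3 220.9]
top-left rim [0.4611 0.1197 0.05  ] side px [294.7 287.7]
right rim [ 0.4664 -0.0597  0.05  ] side px [348.4 254.7]
bot [0.3746 0.0274 0.05  ] side px [343.7 292.9]
mat [ 0.6501 -0.1252  0.006 ] side px [327.7 216.2]
mat [ 0.6606 -0.4144  0.006 ] side px [396.1 177.5]
mat [ 0.3709 -0.4189  0.006 ] side px [462.1 229.4]
mat [ 0.361  -0.1335  0.006 ] side px [392.6 276.7]
[ 0.51065908 -0.27302485  0.006     ]
cupa [0.6136 0.0027 0.095 ] side px [298.6 221.2]
cupb [ 0.7222 -0.1515  0.095 ] side px [320.9 178.1]
bar [ 0.7516 -0.2644  0.045 ] side px [343.9 171.2]
bar [ 0.7502 -0.4217  0.045 ] side px [381.3 153.4]
lever dir [-0.08430351 -0.99644012] -94.83597514018385 0.08406180070897758
pivot [0.54411622 0.14777145]
```

Geometry is consistent: predicted side pixels agree with the side view. I get the wheel at (0.4635, 0.030), lever yaw -94.8°, and mat centre (0.511, -0.273). Moving to above the sleeve now.

```bash
python3 -m crank '[0,0,-0.05,0.02,0.04,0.015,100, 0,0,-0.05,0.02,0.04,0.015,100, 0,0,-0.05,0.02,0.04,0,100, 0,0,-0.05,0.02,0.04,0,100, 0,0,-0.05,0.02,0.04,0,100, 0,0,-0.05,0.02,0.04,0,100, 0,0,-0.05,0.02,0.04,0,100, 0,0,-0.05,0.02,0.04,0,100, 0,0,0,0.02,0.04,0,100, 0,0,0,0.02,0.04,0,100, 0,0,0,0.02,0.04,0,100, 0,0,0,0.02,0.04,0,100, 0,0,0,0.02,0.04,0,100, 0,0,0,0.02,0.03,0,100, 0,0,0,0.01,0.002,0,100, 0,0,0,0,0,0,100, 0,0,0,0,0,0,100]' 80
python3 - <<'E'
from h import *
s=observe();print(s["position"],s["tool_rot"],s["ft_force"])
E
```

```text
time_s: 1.9
position: [0.4625, 0.0292, 0.255]
tool_rot: [[-0.081, -0.997, -0.001], [-0.997, 0.081, -0.0], [0.0, 0.001, -1.0]]
ft_force: [0.2, 0.0, 0.9]
grip_width: 0.0854
[0.46251088 0.02920191 0.25500784] [[-8.07387188e-02 -9.96734993e-01 -7.83524538e-04]
 [-9.96735283e-01  8.07388403e-02 -1.24697292e-04]
 [ 1.87551018e-04  7.70898653e-04 -9.99999685e-01]] [0.21079929 0.00633668 0.86961582]
```

```bash
python3 -m crank '[0,0,0,0.001,0.001,-0.03,100, 0,0,0,0,0,-0.03,100, 0,0,0,0,0,-0.03,100, 0,0,0,0,0,-0.03,100, 0,0,0,0,0,-0.02,100, 0,0,0,0,0,-0.02,100, 0,0,0,0,0,-0.018,100, 0,0,0,0,0,0,100, 0,0,0,0,0,0,100]'
python3 - <<'E'
from h import *
d=get_image("side"); cv2.imwrite("pics/s1.png",cv2.resize(d["frame"][130:330,220:440,::-1],None,fx=3,fy=3,interpolation=cv2.INTER_CUBIC))
E
```

```text
time_s: 2.8
position: [0.4638, 0.0301, 0.0778]
tool_rot: [[-0.082, -0.997, 0.0], [-0.997, 0.082, -0.0], [0.0, -0.0, -1.0]]
ft_force: [0.1, 0.2, 1.0]
grip_width: 0.0853
```

View pics/s1.png

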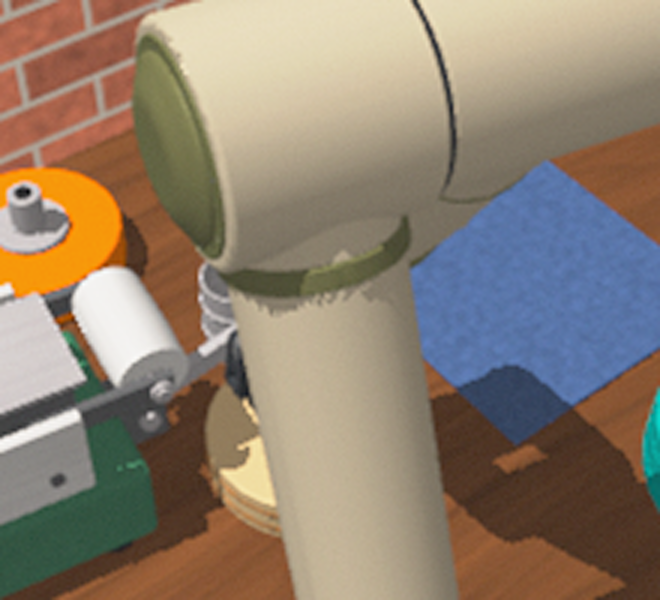

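The side view is blocked by the forearm, with the wheel rim visible at crop (250,480). I'll close and let the grip width confirm the grasp.

```bash
python3 -m crank '[0,0,0,0,0,0,50, 0,0,0,0,0,0,30, 0,0,0,0,0,0,0, 0,0,0,0,0,0,0, 0,0,0,0,0,0,0, 0,0,0,0,0,0,0, 0,0,0,0,0,0,0, 0,0,0,0,0,0,0]' 90
```

```text
time_s: 3.65
position: [0.4641, 0.0312, 0.0782]
tool_rot: [[-0.08, -0.997, 0.001], [-0.997, 0.08, 0.0], [-0.0, -0.001, -1.0]]
ft_force: [-2.1, 1.8, 10.2]
grip_width: 0.0305
```

```bash
python3 -m crank '[0,0,0,0,0,0.004,0, 0,0,0,0,0,0.004,0, 0,0,0,0,0,0.004,0, 0,0,0,0,0,0.003,0, 0,0,0,0,0,0,0, 0,0,0,0,0,0,0]'
python3 - <<'E'
from h import *
s=observe(); print(s["wrist_torque"],s["ft_force"])
d=get_image("top"); cv2.imwrite("pics/t2.png",cv2.resize(d["frame"][160:320,220:360,::-1],None,fx=3.6,fy=3.6,interpolation=cv2.INTER_CUBIC))
E
```

```text
time_s: 4.25
position: [0.4638, 0.0309, 0.0921]
tool_rot: [[-0.08, -0.997, -0.0], [-0.997, 0.08, -0.0], [0.0, 0.0, -1.0]]
ft_force: [0.1, -1.0, -6.4]
grip_width: 0.0307
[ 0.04012817  0.02565259 -0.0143827 ] [ 0.14508344 -1.01715599 -6.43709153]
```

View pics/t2.png

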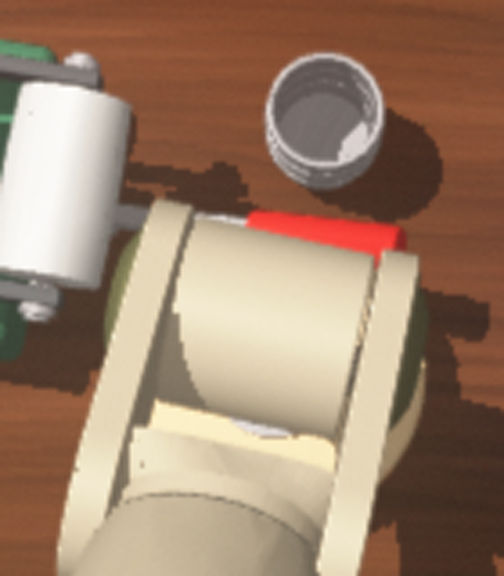

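The force reads about -7.3 N relative to empty, so the wheel is held. The top crop shows the lever and cup_a unmoved. Drawing it out sideways, then raising.

```bash
python3 -m crank '[0,0,0,-0.005,0,0,0, 0,0,0,-0.01,0.001,0,0, 0,0,0,-0.01,0.001,0,0, 0,0,0,-0.01,0.001,0,0, 0,0,0,-0.01,0.001,0,0, 0,0,0,-0.01,0.001,0,0, 0,0,0,-0.008,0,0,0, 0,0,0,0,0,0,0, 0,0,0,0,0,0.01,0, 0,0,0,0,0,0.015,0, 0,0,0,0,0,0.02,0, 0,0,0,0,0,0.02,0, 0,0,0,0,0,0.015,0, 0,0,0,0,0,0.005,0, 0,0,0,0,0,0,0]'
python3 - <<'E'
from h import *
s=observe(); print(s["wrist_torque"],s["ft_force"])
E
```

```text
time_s: 5.8
position: [0.4012, 0.0358, 0.1774]
tool_rot: [[-0.08, -0.997, 0.001], [-0.997, 0.08, -0.0], [0.0, -0.001, -1.0]]
ft_force: [0.0, -0.1, -6.6]
grip_width: 0.0306
[0.03114315 0.01118638 0.00635844] [ 0.02570772 -0.12720866 -6.5878454 ]
```

```bash
python3 -m crank '[0,0,0,0,-0.015,0,0, 0,0,0,0,-0.03,0,0, 0,0,0,0,-0.03,0,0, 0,0,0,0,-0.03,0,0, 0,0,0,0,-0.03,0,0, 0,0,0,0,-0.03,0,0, 0,0,0,0.01,-0.03,0,0, 0,0,0,0.02,-0.02,0,0, 0,0,0,0.02,-0.02,0,0, 0,0,0,0.02,-0.02,0,0, 0,0,0,0.02,-0.02,0,0, 0,0,0,0.015,-0.02,0,0, 0,0,0,0.005,-0.014,0,0, 0,0,0,0,0,0,0, 0,0,0,0,0,0,0]'
python3 - <<'E'
from h import *
s=observe(); print(s["wrist_torque"],s["ft_force"])
d=get_image("side"); cv2.imwrite("pics/s3.png",cv2.resize(d["frame"][120:340,220:500,::-1],None,fx=2.5,fy=2.5,interpolation=cv2.INTER_CUBIC))
E
```

```text
time_s: 7.3
position: [0.5104, -0.2727, 0.1757]
tool_rot: [[-0.081, -0.997, -0.002], [-0.997, 0.08, 0.002], [-0.002, 0.002, -1.0]]
ft_force: [-0.7, -0.1, -6.6]
grip_width: 0.0308
[ 0.0674301   0.05427902 -0.04113779] [-0.72656688 -0.14937954 -6.64939249]
```

View pics/s3.png

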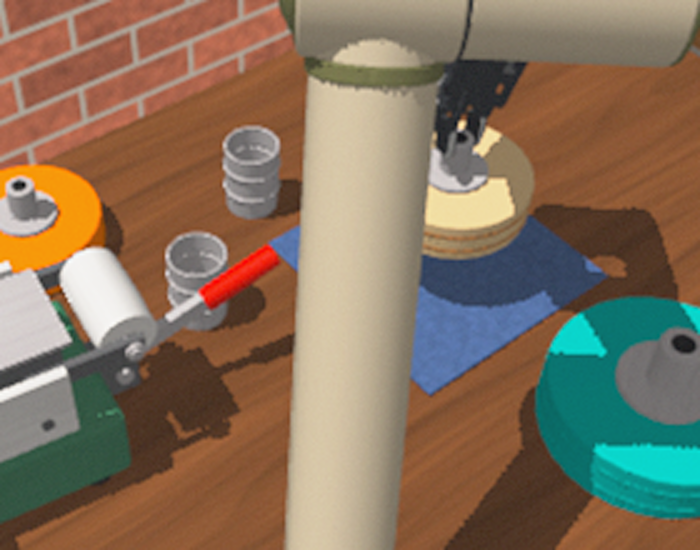

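The wheel hangs level over the mat and the cups are untouched. Lowering.

```bash
python3 -m crank '[0,0,0,0,0,-0.02,0, 0,0,0,0,0,-0.025,0, 0,0,0,0,0,-0.02,0, 0,0,0,0,0,-0.012,0, 0,0,0,0,0,-0.006,0, 0,0,0,0,0,-0.003,0, 0,0,0,0,0,-0.002,0, 0,0,0,0,0,0,0, 0,0,0,0,0,0,0]'
```

```text
time_s: 8.25
position: [0.5111, -0.2733, 0.0898]
tool_rot: [[-0.08, -0.997, 0.001], [-0.997, 0.08, -0.001], [0.001, -0.001, -1.0]]
ft_force: [-0.3, -0.1, -6.4]
grip_width: 0.0305
```

```bash
python3 -m crank '[0,0,0,0,0,-0.002,0, 0,0,0,0,0,-0.002,0, 0,0,0,0,0,0,0, 0,0,0,0,0,0,0]'; python3 -m crank '[0,0,0,0,0,-0.001,0, 0,0,0,0,0,-0.001,0, 0,0,0,0,0,0,0, 0,0,0,0,0,0,0]'
```

```text
time_s: 8.65
position: [0.5109, -0.2731, 0.0852]
tool_rot: [[-0.08, -0.997, -0.0], [-0.997, 0.08, 0.0], [-0.0, 0.0, -1.0]]
ft_force: [-0.6, -0.6, -6.3]
grip_width: 0.0305
time_s: 9.05
position: [0.511, -0.2733, 0.0842]
tool_rot: [[-0.08, -0.997, 0.001], [-0.997, 0.08, -0.001], [0.001, -0.001, -1.0]]
ft_force: [-3.7, 1.0, 6.1]
grip_width: 0.0304
```

Touchdown confirmed (fz went to +6). Releasing and rising.

```bash
python3 -m crank '[0,0,0,0,0,0,45, 0,0,0,0,0,0,60, 0,0,0,0,0,0,85, 0,0,0,0,0,0,100, 0,0,0,0,0,0,100, 0,0,0,0,0,0,100, 0,0,0,0,0,0.01,100, 0,0,0,0,0,0.025,100, 0,0,0,0,0,0.04,100, 0,0,0,0,0,0.04,100, 0,0,0,0,0,0.04,100, 0,0,0,0,0,0.02,100, 0,0,0,0,0,0,100]'
```

```text
time_s: 10.35
position: [0.5116, -0.2736, 0.2622]
tool_rot: [[-0.08, -0.997, 0.006], [-0.997, 0.08, -0.005], [0.004, -0.006, -1.0]]
ft_force: [1.1, 0.3, 0.3]
grip_width: 0.0853
```

Run:
```python
from h import *
d=get_image("top"); cv2.imwrite("pics/t4.png",cv2.resize(d["frame"][160:320,220:500,::-1],None,fx=2.8,fy=2.8,interpolation=cv2.INTER_CUBIC))
g=cv2.inRange(cv2.cvtColor(d["frame"],cv2.COLOR_RGB2HSV),(0,200,90),(6,255,255))[205:245,280:345]
p=np.argwhere(g)[:,::-1]+[280,205]; r=cv2.minAreaRect(p.astype(np.float32)); print(len(p),r)
print(cv2.boxPoints(r)); print([ (c, p[p[:,0]==c][:,1].min(),p[p[:,0]==c][:,1].max()) for c in range(p[:,0].min(),p[:,0].max()+1,5)])
```

```text
510 ((309.68902587890625, 226.29876708984375), (42.95786666870117, 12.368331909179688), 6.340191841125488)
[[287.65854 230.07317]
 [289.02438 217.78047]
 [331.7195  222.52437]
 [330.35367 234.81706]]
[(288, np.int64(227), np.int64(228)), (293, np.int64(219), np.int64(230)), (298, np.int64(219), np.int64(230)), (303, np.int64(220), np.int64(231)), (308, np.int64(220), np.int64(231)), (313, np.int64(221), np.int64(232)), (318, np.int64(221), np.int64(233)), (323, np.int64(222), np.int64(234)), (328, np.int64(223), np.int64(234))]
```

View pics/t4.png

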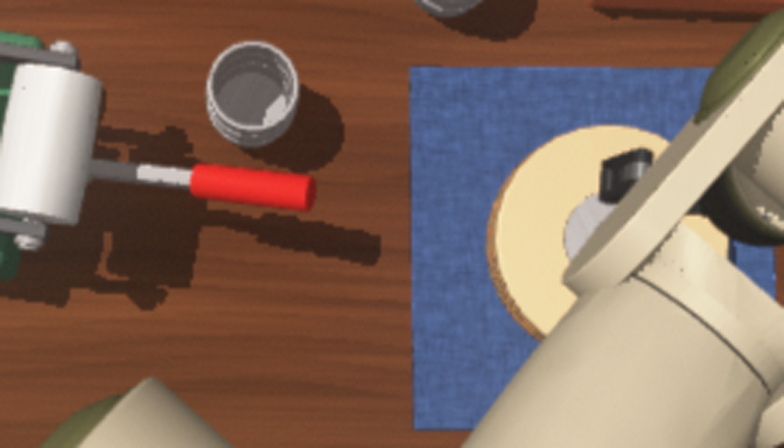

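The wheel lies in the middle of the mat, let go. In the crop the grip runs from (192,183) to (312,190). I'll refine its axis and work out the press point.

Run:
```python
from h import *
d=get_image("top")
row=lambda c:224.6+(c-293)*(228.6-224.6)/35
a=ray(d,288.4,row(288.4),.1127); b=ray(d,330.8,row(330.8),.1436)
v=(b-a)[:2];L=np.linalg.norm(v);v/=L
m=(a+b)[:2]/2; piv=m-v*.155*np.cos(.35)
print(a,b,v,np.degrees(np.arctan2(v[1],v[0])),L,"(expect .0845)")
n=np.array([-v[1],v[0]]);w=np.array([.4641,.0309])-piv
print("pivot",piv,"wheel out",w@v,"lat",w@n)
for an in(.35,.1,-.25,-.3):
    print(an,piv+v*.155*np.cos(an),.075+.155*np.sin(an)+.013/np.cos(an))
s=observe();print(s["position"])
```

```text
[0.53956129 0.0453707  0.1127    ] [ 0.5282711  -0.03943944  0.1436    ] [-0.13195903 -0.99125517] -97.58281196119457 0.08555833219177236 (expect .0845)
pivot [0.55312979 0.14729513] wheel out 0.12712556206978917 lat -0.07289185421199527
0.35 [0.53391619 0.00296563] 0.1419881825395804
0.1 [ 0.53277833 -0.00558184] 0.10353945151946428
-0.25 [ 0.533312   -0.00157298] 0.05006949162734596
-0.3 [5.33589675e-01 5.12885862e-04] 0.04280213878748748
[ 0.51069717 -0.27290656  0.25819408]
```

```bash
python3 -m crank '[0,0,0,0.001,0.015,0,50, 0,0,0,0.002,0.03,0,0, 0,0,0,0.003,0.03,0,0, 0,0,0,0.003,0.03,0,0, 0,0,0,0.003,0.03,0,0, 0,0,0,0.003,0.03,0,0, 0,0,0,0.003,0.03,0,0, 0,0,0,0.002,0.03,0,0, 0,0,0,0.001,0.025,0,0, 0,0,-0.04,0,0.015,-0.02,0, 0,0,0,0,0,-0.03,0, 0,0,0,0,0,-0.02,0, 0,0,0,0,0,-0.01,0, 0,0,0,0,0,0,0, 0,0,0,0,0,0,0]' 60
python3 - <<'E'
from h import *
d=get_image("side"); cv2.imwrite("pics/s5.png",cv2.resize(d["frame"][130:330,220:480,::-1],None,fx=3,fy=3,interpolation=cv2.INTER_CUBIC))
d=get_image("top"); cv2.imwrite("pics/t5.png",cv2.resize(d["frame"][130:330,230:510,::-1],None,fx=2.8,fy=2.8,interpolation=cv2.INTER_CUBIC))
E
```

```text
time_s: 11.95
position: [0.5321, -0.008, 0.1788]
tool_rot: [[-0.12, -0.993, 0.001], [-0.993, 0.12, -0.0], [0.0, -0.001, -1.0]]
ft_force: [-0.2, -0.4, 1.2]
grip_width: -0.0001
```

View pics/s5.png

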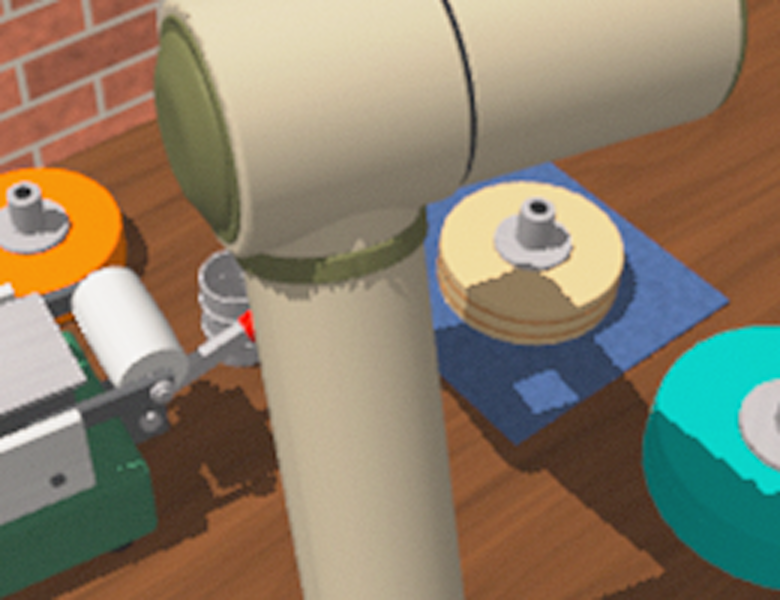

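View pics/t5.png

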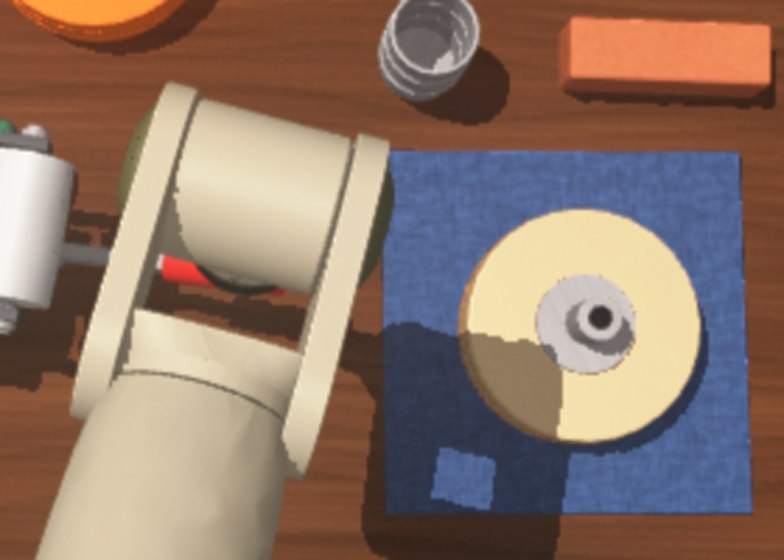

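Side and top views: the wheel sits flat on the mat middle (top crop flange at (586,325)), and the closed fingers are over the red grip. Pressing down in stages.

```bash
python3 -m crank '[0,0,0,0,0,-0.01,0, 0,0,0,0,0,-0.01,0, 0,0,0,0,0,-0.01,0, 0,0,0,0,0,-0.01,0, 0,0,0,0,0,-0.01,0, 0,0,0,0,0,0,0, 0,0,0,0,0,0,0]'
```

```text
time_s: 12.75
position: [0.5325, -0.0081, 0.1284]
tool_rot: [[-0.12, -0.993, 0.001], [-0.993, 0.12, 0.0], [-0.0, -0.001, -1.0]]
ft_force: [0.3, 0.7, 5.4]
grip_width: 0.0001
```

```bash
python3 -m crank '[0,0,0,0,0,-0.01,0, 0,0,0,0,0,-0.01,0, 0,0,0,0,0,-0.01,0, 0,0,0,0,0,-0.01,0, 0,0,0,0,0,-0.01,0, 0,0,0,0,0,-0.005,0, 0,0,0,0,0,0,0, 0,0,0,0,0,0,0]'; python3 -m crank '[0,0,0,0,0,-0.004,0, 0,0,0,0,0,-0.003,0, 0,0,0,0,0,0,0, 0,0,0,0,0,0,0]'
```

```text
time_s: 13.55
position: [0.5329, -0.0095, 0.0741]
tool_rot: [[-0.12, -0.993, 0.003], [-0.993, 0.12, -0.003], [0.003, -0.003, -1.0]]
ft_force: [-1.6, -6.5, 10.9]
grip_width: -0.0
time_s: 13.95
position: [0.5329, -0.0096, 0.0672]
tool_rot: [[-0.12, -0.993, 0.003], [-0.993, 0.12, -0.003], [0.003, -0.003, -1.0]]
ft_force: [-1.7, -7.6, 10.2]
grip_width: -0.0003
```

```bash
python3 -m crank '[0,0,0,0,0,-0.002,0, 0,0,0,0,0,-0.001,0, 0,0,0,0,0,0,0, 0,0,0,0,0,0,0]'; python3 -m crank '[0,0,0,0,0,-0.001,0, 0,0,0,0,0,-0.001,0, 0,0,0,0,0,0,0, 0,0,0,0,0,0,0]'
```

```text
time_s: 14.35
position: [0.5329, -0.0095, 0.0643]
tool_rot: [[-0.12, -0.993, 0.003], [-0.993, 0.12, -0.003], [0.002, -0.003, -1.0]]
ft_force: [-2.1, -6.8, 11.9]
grip_width: 0.0002
time_s: 14.75
position: [0.5329, -0.0095, 0.0623]
tool_rot: [[-0.12, -0.993, 0.003], [-0.993, 0.12, -0.003], [0.002, -0.003, -1.0]]
ft_force: [-1.2, -6.3, 11.8]
grip_width: -0.0
```

```bash
python3 -m crank '[0,0,0,0,0,-0.001,0, 0,0,0,0,0,-0.001,0, 0,0,0,0,0,0,0, 0,0,0,0,0,0,0]'; python3 -m crank '[0,0,0,0,0,-0.001,0, 0,0,0,0,0,-0.001,0, 0,0,0,0,0,0,0, 0,0,0,0,0,0,0]'
```

```text
time_s: 15.15
position: [0.5329, -0.0094, 0.0603]
tool_rot: [[-0.12, -0.993, 0.003], [-0.993, 0.12, -0.003], [0.002, -0.003, -1.0]]
ft_force: [-0.8, -5.2, 11.4]
grip_width: -0.0001
time_s: 15.55
position: [0.5329, -0.0093, 0.0583]
tool_rot: [[-0.12, -0.993, 0.003], [-0.993, 0.12, -0.002], [0.002, -0.003, -1.0]]
ft_force: [-1.5, -5.8, 10.9]
grip_width: -0.0001
```

Run:
```python
from h import *
d=get_image("side"); a=d["frame"][200:300,230:330,::-1]; t=get_image("top"); b=t["frame"][180:280,230:330,::-1]
cv2.imwrite("pics/s6.png",cv2.resize(np.hstack([a,b]),None,fx=4,fy=4,interpolation=cv2.INTER_CUBIC))
piv=np.array([.5531,.1473]);v=np.array([-.132,-.9913])
for an in(.35,0,-.19,-.25):
    for r in(.06,.11,.155,.2):
        p=np.r_[piv+v*r*np.cos(an),.075+r*np.sin(an)]
        x=proj(d,p);y=proj(t,p); print(an,r,np.round([4*(x[0]-230),4*(x[1]-200),400+4*(y[0]-230),4*(y[1]-180)]))
```

```text
0.35 0.06 [220. 204. 545. 166.]
0.35 0.11 [283. 161. 635. 177.]
0.35 0.155 [340. 122. 717. 186.]
0.35 0.2 [397.  84. 802. 196.]
0 0.06 [227. 221. 554. 173.]
0 0.11 [294. 194. 649. 188.]
0 0.155 [353. 170. 733. 202.]
0 0.2 [411. 146. 818. 216.]
-0.19 0.06 [226. 233. 553. 176.]
-0.19 0.11 [293. 215. 645. 193.]
-0.19 0.155 [350. 199. 727. 208.]
-0.19 0.2 [406. 184. 807. 223.]
-0.25 0.06 [226. 236. 552. 176.]
-0.25 0.11 [291. 221. 643. 194.]
-0.25 0.155 [348. 208. 723. 209.]
-0.25 0.2 [402. 196. 801. 225.]
```

View pics/s6.png

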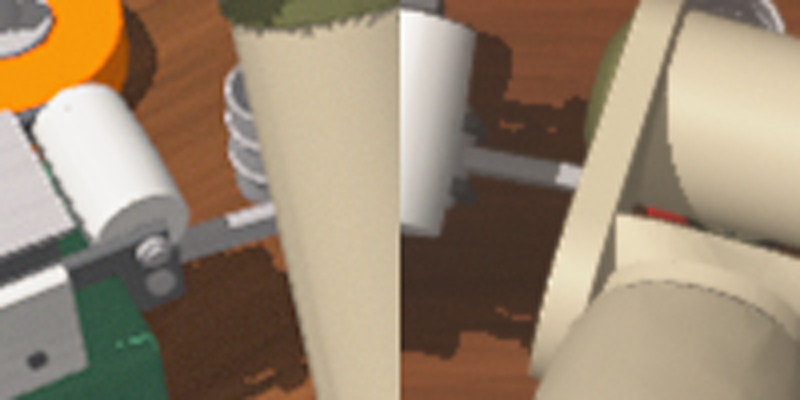

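Run:
```python
from h import *
d=get_image("side"); a=d["frame"][225:285,262:312,::-1]; t=get_image("top"); b=t["frame"][205:265,345-75:345-25,::-1]
cv2.imwrite("pics/s7.png",cv2.resize(np.hstack([a,b]),None,fx=8,fy=8,interpolation=cv2.INTER_CUBIC))
piv=np.array([.5531,.1473]);v=np.array([-.132,-.9913]);n=np.array([-.9913,.132])
for an in(.0,-.1,-.2,-.25):
    for r in(.05,.08,.1):
      for h in(.011,-.011):
        p=np.r_[piv+v*(r*np.cos(an)-h*np.sin(an))+n*.006,.075+r*np.sin(an)+h*np.cos(an)]
        x=proj(d,p); print(an,r,h,np.round([8*(x[0]-262),8*(x[1]-225)]))
```

```text
0.0 0.05 0.011 [176. 245.]
0.0 0.05 -0.011 [180. 287.]
0.0 0.08 0.011 [258. 212.]
0.0 0.08 -0.011 [261. 254.]
0.0 0.1 0.011 [313. 190.]
0.0 0.1 -0.011 [315. 232.]
-0.1 0.05 0.011 [179. 254.]
-0.1 0.05 -0.011 [177. 298.]
-0.1 0.08 0.011 [261. 227.]
-0.1 0.08 -0.011 [258. 270.]
-0.1 0.1 0.011 [315. 208.]
-0.1 0.1 -0.011 [312. 252.]
-0.2 0.05 0.011 [181. 263.]
-0.2 0.05 -0.011 [173. 309.]
-0.2 0.08 0.011 [262. 242.]
-0.2 0.08 -0.011 [253. 287.]
-0.2 0.1 0.011 [315. 228.]
-0.2 0.1 -0.011 [306. 273.]
-0.25 0.05 0.011 [182. 268.]
-0.25 0.05 -0.011 [171. 314.]
-0.25 0.08 0.011 [262. 250.]
-0.25 0.08 -0.011 [250. 295.]
-0.25 0.1 0.011 [314. 238.]
-0.25 0.1 -0.011 [302. 283.]
```

View pics/s7.png

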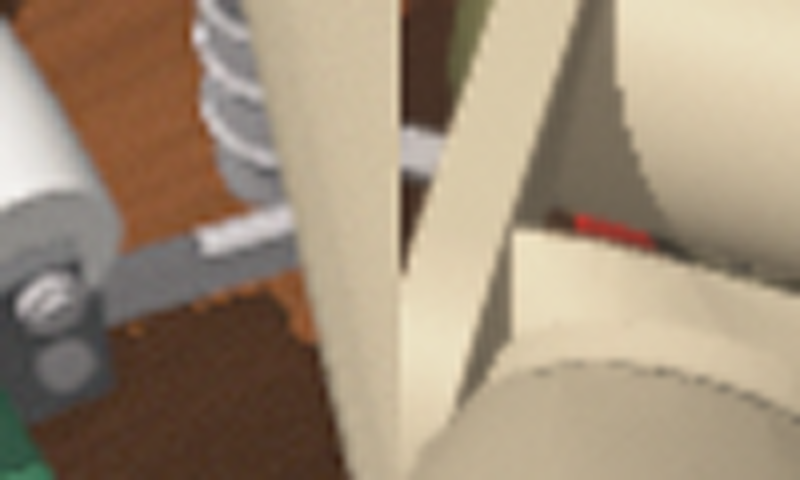

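The crops show the bar's bottom edge at side (130,318) to (300,268), which gives a lever angle of roughly -0.16 rad. That is not yet on the stop, and the forces agree. I'll press on in small steps and track the bar's edge numerically.

```bash
cat > lev.py <<'E'
from h import *
from scipy.optimize import minimize_scalar
piv=np.array([.5531,.1473]);v=np.array([-.132,-.9913]);n=np.array([-.9913,.132])
d=get_image("side"); g=cv2.cvtColor(d["frame"],cv2.COLOR_RGB2HSV)
for c in(284,288,292,296): print(c,[f"{x}/{s}" for x,s in zip(g[240:268,c,2],g[240:268,c,1])])
s=observe();print(s["position"],s["ft_force"])
E
python3 lev.py; python3 -m crank '[0,0,0,0,0,-0.002,0, 0,0,0,0,0,-0.002,0, 0,0,0,0,0,0,0, 0,0,0,0,0,0,0]'; python3 lev.py
```

```text
284 ['143/153', '139/156', '137/160', '141/156', '143/153', '143/155', '138/164', '137/158', '142/156', '142/154', '139/156', '135/155', '136/154', '135/155', '124/74', '114/4', '114/7', '113/11', '112/2', '110/7', '111/9', '110/5', '100/23', '86/101', '81/145', '80/137', '80/140', '83/123']
288 ['198/23', '172/39', '136/107', '145/121', '136/120', '131/144', '143/168', '145/162', '139/160', '135/153', '133/161', '133/163', '141/141', '175/34', '210/6', '209/10', '173/7', '104/7', '111/11', '110/2', '112/5', '123/52', '112/143', '75/139', '76/124', '78/128', '77/149', '76/134']
292 ['142/7', '139/7', '157/11', '184/11', '163/11', '128/4', '139/7', '141/9', '142/5', '139/26', '133/115', '147/120', '180/30', '208/9', '202/8', '166/6', '105/7', '109/5', '110/2', '114/11', '130/84', '125/169', '75/150', '77/126', '77/129', '74/141', '80/134', '79/123']
296 ['171/48', '163/50', '163/45', '159/43', '173/28', '162/17', '114/22', '116/7', '122/4', '124/4', '147/12', '186/7', '205/11', '200/11', '159/8', '105/10', '109/7', '110/2', '115/22', '129/91', '139/174', '131/160', '98/138', '73/133',
[... 812 characters left out ...]
6/40', '107/100', '77/159', '79/145', '79/142', '77/146', '74/134']
292 ['142/9', '138/7', '157/8', '186/10', '166/11', '129/8', '138/4', '141/4', '142/7', '138/18', '136/109', '138/179', '166/52', '202/9', '206/9', '187/14', '129/8', '106/2', '113/9', '110/2', '117/46', '113/113', '78/141', '78/137', '78/121', '79/129', '77/129', '79/132']
296 ['180/58', '175/55', '165/48', '163/47', '174/38', '162/33', '127/32', '128/24', '131/18', '126/8', '127/8', '167/9', '207/10', '203/9', '182/11', '123/10', '109/9', '111/5', '110/2', '120/57', '135/149', '130/163', '116/145', '102/138', '73/133', '73/140', '82/140', '80/137']
[ 0.53291945 -0.00909303  0.05431817] [-1.51187426 -4.60020599 12.050953  ]
```

The lever tracks the tool (about 0.5 px per 4 mm, as predicted), so contact is sound. Continuing to the stop.

```bash
python3 -m crank '[0,0,0,0,0,-0.002,0, 0,0,0,0,0,-0.001,0, 0,0,0,0,0,0,0, 0,0,0,0,0,0,0]'; python3 -m crank '[0,0,0,0,0,-0.001,0, 0,0,0,0,0,-0.001,0, 0,0,0,0,0,0,0, 0,0,0,0,0,0,0]';python3 -m crank '[0,0,0,0,0,-0.001,0, 0,0,0,0,0,-0.001,0, 0,0,0,0,0,0,0, 0,0,0,0,0,0,0]'
```

```text
time_s: 16.65
position: [0.533, -0.0089, 0.0514]
tool_rot: [[-0.12, -0.993, 0.003], [-0.993, 0.12, -0.002], [0.001, -0.003, -1.0]]
ft_force: [-1.5, -3.5, 11.7]
grip_width: 0.0002
time_s: 17.05
position: [0.533, -0.0087, 0.0494]
tool_rot: [[-0.12, -0.993, 0.003], [-0.993, 0.12, -0.001], [0.001, -0.003, -1.0]]
ft_force: [-0.4, -1.8, 12.2]
grip_width: 0.0002
time_s: 17.45
position: [0.533, -0.0085, 0.0474]
tool_rot: [[-0.12, -0.993, 0.003], [-0.993, 0.12, -0.001], [0.001, -0.003, -1.0]]
ft_force: [-0.5, -0.7, 13.0]
grip_width: -0.0001
```

```bash
python3 -m crank '[0,0,0,0,0,-0.001,0, 0,0,0,0,0,-0.001,0, 0,0,0,0,0,0,0, 0,0,0,0,0,0,0]'; python3 -m crank '[0,0,0,0,0,-0.001,0, 0,0,0,0,0,-0.001,0, 0,0,0,0,0,0,0, 0,0,0,0,0,0,0]';python3 -m crank '[0,0,0,0,0,-0.001,0, 0,0,0,0,0,-0.001,0, 0,0,0,0,0,0,0, 0,0,0,0,0,0,0]'
```

```text
time_s: 17.85
position: [0.533, -0.0083, 0.0454]
tool_rot: [[-0.12, -0.993, 0.003], [-0.993, 0.12, -0.001], [0.0, -0.003, -1.0]]
ft_force: [-0.9, -0.2, 13.1]
grip_width: -0.0003
time_s: 18.25
position: [0.533, -0.0081, 0.0435]
tool_rot: [[-0.12, -0.993, 0.004], [-0.993, 0.12, -0.0], [-0.0, -0.004, -1.0]]
ft_force: [-0.5, 1.5, 12.9]
grip_width: -0.0001
time_s: 18.65
position: [0.5332, -0.0079, 0.0424]
tool_rot: [[-0.12, -0.993, 0.004], [-0.993, 0.12, -0.0], [-0.0, -0.004, -1.0]]
ft_force: [-4.0, 2.7, 23.7]
grip_width: -0.0
```

The force jumped to 24 N while motion stalled, at about the predicted stop height. One more mm for margin, hold for over 1 s, then a final check.

```bash
python3 -m crank '[0,0,0,0,0,-0.001,0, 0,0,0,0,0,0,0, 0,0,0,0,0,0,0, 0,0,0,0,0,0,0, 0,0,0,0,0,0,0, 0,0,0,0,0,0,0, 0,0,0,0,0,0,0, 0,0,0,0,0,0,0, 0,0,0,0,0,0,0, 0,0,0,0,0,0,0, 0,0,0,0,0,0,0, 0,0,0,0,0,0,0, 0,0,0,0,0,0,0, 0,0,0,0,0,0,0]'
python3 - <<'E'
from h import *
d=get_image("side"); a=d["frame"][225:285,262:312,::-1]; t=get_image("top"); b=t["frame"][110:330,240:520,::-1]
a=cv2.resize(a,None,fx=8,fy=8,interpolation=cv2.INTER_CUBIC)
b=cv2.resize(b,None,fx=1.42,fy=1.42,interpolation=cv2.INTER_CUBIC); b=cv2.copyMakeBorder(b,0,480-b.shape[0],0,0,0)
cv2.imwrite("pics/s8.png",np.hstack([a,b])[:, :800])
E
```

```text
time_s: 20.05
position: [0.5333, -0.0079, 0.0421]
tool_rot: [[-0.12, -0.993, 0.005], [-0.993, 0.12, -0.0], [-0.0, -0.005, -1.0]]
ft_force: [-4.9, 3.0, 29.4]
grip_width: 0.0001
```

View pics/s8.png

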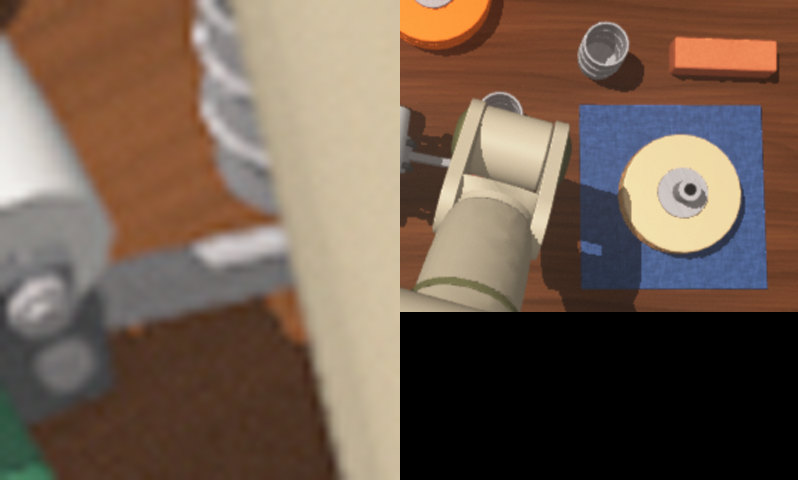

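The bar's bottom edge is now at (130,325) to (290,284), which puts the lever at about -0.24 rad, i.e. joint ≈ 0.59 and on its stop. The wheel lies centred on the mat, and the cups and bar stand in place. Handing in.

```bash
python3 -c "
from rig import *
print(close_job()); s=observe(); print(s['time_s'],s['ft_force'],s['position'])"
```

```text
the job is handed in; nothing more can be done
None
the job is handed in; nothing more can be done
```

I gripped the small cream felt wheel by its sleeve, drew it sideways from under the lever, and set it down on the middle of the blue mat. I let it go there, then pressed the red lever down with shut fingers and held it for over a second. The job was handed in at about 20 s of the 61 s allowed, with the robot still pressing; the hand-in gave no verdict.

**Last checks that agreed:**
- **Lever:** pushing 1 mm further moved the tool only 0.3 mm, and the force rose to about 29 N. The side camera put the lever at about -0.24 rad, or joint about 0.59 of 0.60.
- **Wheel:** the top view showed it flat in the middle of the mat, clear of the robot.
- **Cups and bar:** cup_b and the bar of compound looked unmoved. Cup_a was partly hidden by the arm in the last picture, but what showed looked in place.

**Checks that disagreed:**
- **Fingertip height:** with the lever on its stop, the tool stood about 20 mm lower than I expected from the fingertip length and the grip's height. I did not resolve this, but the lever followed the tool all the way down and the force matched its spring.
- **Sleeve width:** the gripper read 30.5 mm on the 34 mm sleeve. The lifted weight of about 7 N and the near-zero wrist moment still showed a sound grasp.

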